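# Slide the baking sheet onto the middle rails of the rack

## Robot

A 7-joint arm with a two-finger parallel gripper is mounted at the origin on a cart in front of the work surface, level with it; the furniture and walls round the work are solid. World frame = base frame: x ahead of the robot, y to its left, z up, the work surface at z = 0. Lengths are in mm, angles in rad, forces in N, time in s.
With the tool pointing down it reaches from about 400 to 850 mm from the base axis. Payload 4.5 kg.
Tool frame: the origin (TCP) lies at the very end of the fingers, on their centre line; the grasp point (between the pads) lies 19 mm behind it; z points along the fingers, y is the line along which they close (so a half turn about z gives the same grasp; the last joint's range is limited). The gripper opens to 85 mm and grips with 20 to 120 N. Pads are 22 mm wide; open, the fingers measure 114 mm over their backs; the gripper's body (76 mm by 85 mm) begins 54 mm behind the grasp point. The pads swing forward as they close: fully open they stand 13 mm farther back than shut.
Start: joints at [-1.299, 0.689, -0.195, 1.565, 0.157, 0.902, -0.215], TCP at [147.207, 607.441, 231.317] pointing down, gripper open.
Joint ranges: [-3.01, 3.01], [-0.46, 2.08], [-1.47, 1.51], [0.13, 2.56], [-1, 4.14], [0.04, 2.09], [-2.66, 2.66]. Speed limits (rad/s): [2.57, 2.57, 3.14, 3.14, 3.14, 3.14, 3.14].

## Interface

Orientations are given as a unit quaternion [w, x, y, z].
In Python, from rig import r gives the robot as it stands.
- The arm moves only by the tool step_arm, never from a script. Its argument "rows" is text: rows parted by semicolons, each of 7 numbers parted by spaces: the shift along the tool's x, y, z in cm, then the turn, a rotation vector about the tool's x, y, z in degrees, then the closure, from 0 (fully open) to 1 (shut). In form: x y z ax ay az hand; .... A call has 1 to 10 rows; each row is the pose to reach, as a shift and turn from the pose commanded when the call began, along the tool's axes at that moment; what a row does not reach only later rows make up. A row lasts 1/12 s, in which the tool goes at most 41.7 mm and 7.16 degrees, less where a joint would pass 70% of its speed; a pose out of reach is approached as far as the arm can. A call with a gripper value outside its range is refused whole. The fingers move at their own pace and stop on an object; "squeeze" is the grip in N (left out, the last holds). Time passes only in rows, so rows that repeat a pose let the fingers close. It gives the time, the measured TCP pose, the force, the opening and the grip force at its end, in the units of the state.
- r.get_state(): the state, without advancing time (a new reading comes with each control period).
- r.grab_frame(name): name is "side" or "top" or "wrist"; returns (picture, depth): 400x640x3 uint8, red, green, blue; 400x640 float32, mm along the optical axis (not along the pixel's ray), 0 where there is no reading.
- r.camera_params(name): a dict with "camera_matrix" (3x3 intrinsics, pixels), "D" ([k1, k2, p1, p2, k3] as OpenCV has them; the pictures are not rectified), "R" (3x3) and "t" (3): a world point X has camera coordinates R X + t; the wrist camera has in their place "T_tool_cam" (4x4, takes a point from camera to tool coordinates, whose origin is the TCP and whose axes are the flange's). Camera axes: x right, y down, z forward; pixel columns grow to the right and rows downward; lengths in mm; the calibration is good to about 2 mm. A picture is of the moment at which its call begins: read the wrist's pose just before it. camera_params takes no time and is no camera call.
- r.hand_in(): hands the job in; it is judged then, once.
Trained networks look in the newest picture that a camera, given by its name, has taken for a name from the list of things; names that differ only in an ending like _2 or _b are one class to them, and where a whole thing is asked for, a point or a joint stands for the part that bears it (a point fixed in the world has none). Each returns a list of dicts, best first, with "conf" (0 to 1); they miss things now and then, are a little off and sometimes report something else, mostly with a low value. They report only what shows in the picture. A call takes as long as a camera call.
- r.look_for(camera, label): "uv" ([column, row] in pixels, amid what is visible of it).
- r.trace(camera, label): "region" (400x640 bool, what is visible of it) and "uv" ([column, row] in pixels, amid what is visible of it).
- r.landmark_of(camera, label): "uv" ([column, row] in pixels: a listed point, or the origin of a listed thing).
The state is a dict: "time_s": time; "joints": joint angles; "qd": joint speeds; "joint_efforts": joint torques, N m; "eef_pos": TCP position; "tcp_rot": TCP orientation; "contact_force": force on the tool from outside, world axes, zero at the start; "torque": the same for the moment, N m; "finger_gap": finger opening in mm; "grip_force": force on a finger pad.
Only numpy, scipy, OpenCV 4.12 (cv2) and the standard library are available. Lean on these libraries where they do the work, as an engineer would, in place of code of your own. Each camera call takes 0.05 s, during which the arm holds its last target. There are 200 camera calls.

## Task

Slide the baking sheet, whose flared lip serves as its handle, onto the middle one of the rack's three pairs of rails, level and with the lip left outside at the mouth. Push it fully home, close to the back stops, let go of it, and leave the jam jar, the gourd cup and the tin on top of the rack as they stand.

Things in the scene. Friction and masses are not known exactly. Their poses are not given: they have to be found in the camera images.
- sheet_centre (a point): Loose dark steel baking sheet, about 0.25 kg, flat on the worktop: a plate 150 mm (its x) by 220 mm (its y), 4 mm thick; this point is the plate's centre, half-way through its thickness. z is up; its -x edge, at the robot's left, carries the flared lip; its plain +x edge enters the rack first.
- lip_centre (a point): Where to grip the sheet's lip (on its mid-plane): a flat flange 4 mm thick, 180 mm wide (y), 58 mm up its slope from the plate's -x edge, leaning out to -x 30 deg from vertical. Point: mid-width, 34 mm up the slope, 90 mm to -x of and 29 mm above the sheet's centre; sheet's axes. Fingers tilted 30 deg (down and to +x) lie along it, one in the wedge under it: open only about 25 mm.
- rack: Fixed open steel rack on the worktop, 160 mm deep (x), 290 mm wide (y), 286 mm tall, with a wooden top board (underside at 270 mm, front edge at x = -72 mm). Origin at the middle of its foot; its mouth looks along its -x, to the robot's left, where the sheet lies. Free width between the posts 248 mm.
- rails: Fixed set of 3 pairs of steel rails hung in the rack at a random height, pairs 50 mm apart vertically; rack's axes. Origin: middle of the middle pair, at its bearing face. Each rail: a ledge from 98 to 117 mm either side of the middle, with a side wall 15 mm high at 117 mm (7 mm play each side) and a back stop at x = 78 mm. It starts at x = -77 mm, with a 15 mm lead-in bent down and out.
- middle_home (a point): Where the sheet's centre is when the sheet lies home on the middle rails: over the rails' origin, 2 mm above the bearing face (3 mm more to +x touches the back stops). Axes: +x is the way the sheet slides in, z up.
- tuna_tin: Food tin, 86 mm across, 40 mm tall, standing on the rack's top board; origin at the middle of its base. Bystander.
- mate_gourd: Brown gourd cup with a metal straw, 69 by 83 mm, 162 mm tall, standing on the worktop at the back, between sheet and rack; origin at the middle of its base. Bystander.
- jam_jar: Jam jar, 62 mm across, 86 mm tall, standing on the worktop behind the sheet; origin at the middle of its base. Bystander.

How it is judged:
By the outcome, as a careful person would: the job done as asked, in the order asked, and still so for the second after the job is handed in, with the robot touching nothing.
It also fails if it takes over 43 s, if anything falls off the work surface, if the arm or the gripper's body presses on something with over 40 N, if the wrist force passes 120 N, or if a joint passes its speed limit or range.

## Working session

There is one attempt and no reset: what is moved stays moved. The work goes in short steps, Python scripts to look and compute and a tool call to move; the robot and the scene stay as the last step left them, time stands still between calls to the robot, and variables do not carry over. Pictures are saved under pics/ and viewed, at most 10 in all, crops included, and the job is handed in when it is done.

Besides the shell and the picture viewer there is one more tool, called after "Request:" by a JSON object that holds its "api" and its "payload". step_arm: Moves the arm, as the interface text tells. Its arguments: {"type":"object","properties":{"rows":{"type":"string"},"squeeze":{"type":"number"}},"required":["rows"]}

```bash
mkdir -p pics; ls; cat > h.py <<'E'
import numpy as np, cv2
from scipy.spatial.transform import Rotation as Ro
from rig import r
def Rq(q): return Ro.from_quat([q[1],q[2],q[3],q[0]])
def cam(name,st=None):
    p=r.camera_params(name); K=np.array(p["camera_matrix"]);D=np.array(p["D"],float)
    if "R" in p: R=np.array(p["R"]);t=np.array(p["t"]).ravel()
    else:
        T=np.array(p["T_tool_cam"]); A=np.eye(4);A[:3,:3]=Rq(st["tcp_rot"]).as_matrix();A[:3,3]=st["eef_pos"]
        W=np.linalg.inv(A@T);R=W[:3,:3];t=W[:3,3]
    return K,D,R,t
def world(c,uv,z):
    K,D,R,t=c
    n=cv2.undistortPoints(np.array(uv,float).reshape(-1,1,2),K,D).reshape(-1,2)
    z=np.ravel(z)
    P=np.c_[n*z[:,None],z]
    return (P-t)@R
def ray(c,uv):
    K,D,R,t=c
    a=world(c,[uv],[1.])[0]; o=-R.T@t; d=a-o
    return o,d/np.linalg.norm(d)
def tri(rays):
    A=np.zeros((3,3));b=np.zeros(3)
    for o,d in rays:
        M=np.eye(3)-np.outer(d,d);A+=M;b+=M@o
    return np.linalg.solve(A,b)
def onz(c,uv,z):
    o,d=ray(c,uv);return o+d*(z-o[2])/d[2]
E
python3 - <<'E'
from h import *
s=r.get_state();print({k:np.round(v,3) for k,v in s.items()})
for n in ["side","top"]:
    im,d=r.grab_frame(n);cv2.imwrite(f"pics/{n}0.png",im[:,:,::-1]);np.save(f"{n}_d.npy",d);np.save(f"{n}_i.npy",im)
    c=cam(n);print(n,"campos",(-c[2].T@c[3]).round(), "fwd",c[2][2].round(2))
    for l in ["sheet_centre","lip_centre","rack","rails","middle_home","tuna_tin","mate_gourd","jam_jar"]:
        for x in r.landmark_of(n,l)[:2]:
            uv=np.array(x["uv"]);i,j=int(round(uv[1])),int(round(uv[0]))
            z=d[min(max(i,0),399),min(max(j,0),639)]
            print(n,l,uv.round(1),round(x["conf"],2),z,world(c,[uv],[z])[0].round(1))
E
```

```text
pics
{'time_s': np.float64(0.0), 'joints': array([-1.299,  0.69 , -0.195,  1.566,  0.157,  0.902, -0.215]), 'qd': array([ 0.   ,  0.   , -0.001, -0.001, -0.001,  0.001, -0.   ]), 'joint_efforts': array([-0.0000e+00, -5.3961e+01, -1.2670e+00, -1.5854e+01,  9.0000e-03,
        1.0000e-02, -0.0000e+00]), 'eef_pos': array([147.108, 606.74 , 230.464]), 'tcp_rot': array([-0.   ,  0.119,  0.993, -0.001]), 'contact_force': array([ 0.626, -0.211, -0.814]), 'torque': array([-0.006, -0.039, -0.014]), 'grip_force': np.float64(0.0), 'finger_gap': np.float64(84.961)}
side campos [433. 654. 961.] fwd [ 0.17 -0.71 -0.68]
side sheet_centre [333.5 297.4] 0.81 1120.5468 [541.9  19.    6.5]
side lip_centre [339.6 319.3] 0.96 1021.32263 [508.  107.7  51. ]
side tuna_tin [374.6 127.6] 0.58 1160.407 [ 516.4 -346.3  324.2]
side mate_gourd [273.2 238. ] 0.59 1234.203 [ 758.8 -119.2   38. ]
side jam_jar [257.1 280.7] 0.83 1128.2485 [753.7  35.1  30.8]
top campos [ 411.  -81. 1335.] fwd [ 0.19 -0.06 -0.98]
top sheet_centre [261.2 253. ] 0.88 1321.9403 [526.5  17.6   3.8]
top middle_home [231.  256.8] 0.61 1282.6501 [512.2  96.4  36.5]
top tuna_tin [432.6 244.1] 0.61 1029.714 [ 522.9 -375.9  323.9]
top mate_gourd [322.9 173.3] 0.76 1297.3649 [ 740.  -148.6   79.4]
top mate_gourd [266.2 174.2] 0.19 1284.9901 [733.2   5.5  81.8]
top jam_jar [264.9 171. ] 0.9 1285.2932 [741.8   9.2  82.9]
```

View pics/side0.png

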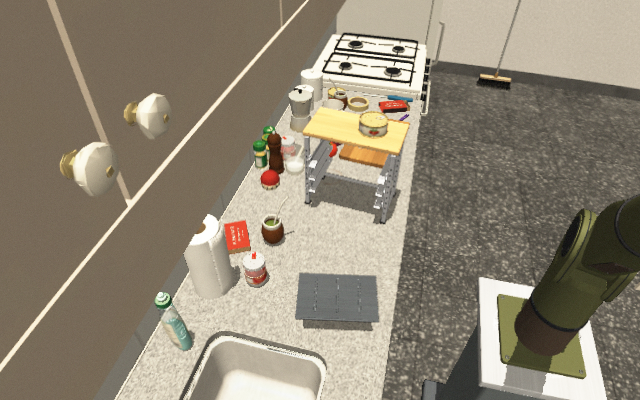

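View pics/top0.png

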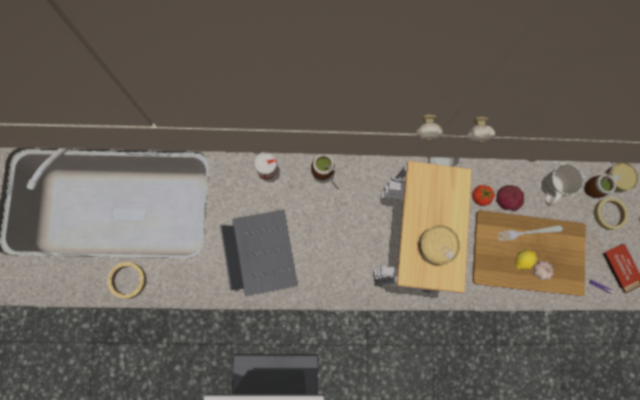

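```bash
python3 - <<'E'
from h import *
for n in ["side","top"]:
    c=cam(n);d=np.load(n+"_d.npy")
    print(n)
    for l in ["sheet_centre","rack","rails","lip_centre"]:
        for x in r.trace(n,l)[:1]:
            m=x["region"]; v,u=np.nonzero(m&(d>0)); P=world(c,np.c_[u,v],d[v,u]); np.save(f"{n}_{l}.npy",np.c_[P,u,v])
            print(l,x["conf"],len(u),np.percentile(P,[1,10,50,90,99],axis=0).round(0).tolist())
    # height histogram of all points in rack area
    v,u=np.nonzero(d>0);P=world(c,np.c_[u,v],d[v,u]);np.save(n+"_P.npy",np.c_[P,u,v])
    q=(P[:,0]>350)&(P[:,0]<800)&(P[:,1]<-150)&(P[:,1]>-600)&(P[:,2]>20)&(P[:,2]<330)
    h,e=np.histogram(P[q,2],bins=np.arange(20,331,5));print(list(zip(e.astype(int),h)))
    q=(P[:,2]>278)&(P[:,2]<294)&(P[:,1]<-150)&(P[:,1]>-600)
    print("top board",q.sum(),cv2.minAreaRect(P[q][:,:2].astype(np.float32)),np.median(P[q,2]))
    q=(P[:,2]>-4)&(P[:,2]<12)
    m=np.load(n+"_i.npy").astype(int).sum(2)
    vv=P[q];
E
```

```text
side
sheet_centre 0.62 3749 [[424.0, -74.0, -1.0], [447.0, -47.0, 1.0], [532.0, 16.0, 4.0], [618.0, 75.0, 7.0], [643.0, 120.0, 55.0]]
rack 0.8 3533 [[430.0, -476.0, 8.0], [443.0, -454.0, 34.0], [579.0, -361.0, 284.0], [705.0, -306.0, 286.0], [719.0, -300.0, 288.0]]
rails 0.57 1129 [[460.0, -484.0, 76.0], [467.0, -448.0, 82.0], [680.0, -350.0, 133.0], [698.0, -303.0, 184.0], [706.0, -289.0, 197.0]]
lip_centre 0.57 3760 [[423.0, -74.0, -1.0], [448.0, -47.0, 1.0], [533.0, 16.0, 4.0], [618.0, 75.0, 7.0], [644.0, 120.0, 55.0]]
[(np.int64(20), np.int64(137)), (np.int64(25), np.int64(194)), (np.int64(30), np.int64(60)), (np.int64(35), np.int64(31)), (np.int64(40), np.int64(32)), (np.int64(45), np.int64(39)), (np.int64(50), np.int64(26)), (np.int64(55), np.int64(41)), (np.int64(60), np.int64(65)), (np.int64(65), np.int64(59)), (np.int64(70), np.int64(51)), (np.int64(75), np.int64(102)), (np.int64(80), np.int64(286)), (np.int64(85), np.int64(84)), (np.int64(90), np.int64(43)), (np.int64(95), np.int64(41)), (np.int64(100), np.int64(27)), (np.int64(105), np.int64(21)), (np.int64(110), np.int64(
[... 3345 characters left out ...]
nt64(8)), (np.int64(240), np.int64(6)), (np.int64(245), np.int64(10)), (np.int64(250), np.int64(7)), (np.int64(255), np.int64(6)), (np.int64(260), np.int64(7)), (np.int64(265), np.int64(14)), (np.int64(270), np.int64(31)), (np.int64(275), np.int64(96)), (np.int64(280), np.int64(3208)), (np.int64(285), np.int64(3574)), (np.int64(290), np.int64(73)), (np.int64(295), np.int64(25)), (np.int64(300), np.int64(21)), (np.int64(305), np.int64(17)), (np.int64(310), np.int64(24)), (np.int64(315), np.int64(147)), (np.int64(320), np.int64(915)), (np.int64(325), np.int64(124))]
top board 6913 ((571.556640625, -395.157958984375), (154.19862365722656, 289.61126708984375), 83.889892578125) 285.13571407211924
```

Side view: the sheet is at about (337,297) with its lip toward the viewer, the jar at (256,270), and the gourd at (273,230) with its straw leaning up and right. The rack is at (355,160) with the tin on top. The top view shows the sheet at (265,252) and the rack board at (436,225), yawed slightly opposite ways. The extra `middle_home` hit and the second gourd hit in that view are false.

```bash
python3 - <<'E'
from h import *
def edges(P,lab):
    rct=cv2.minAreaRect(P[:,:2].astype(np.float32));print(lab,len(P),[np.round(a,1) for a in rct])
for n in ["side","top"]:
    P=np.load(n+"_sheet_centre.npy");im=np.load(n+"_i.npy")
    pl=P[(abs(P[:,2]-4)<6)]
    # rectangular fit of top board and plate by robust minAreaRect
    edges(pl,n+" plate")
    lp=P[(P[:,2]>14)&(P[:,2]<56)]
    # lip line: y vs x at slope
    A=np.c_[lp[:,0],lp[:,2],np.ones(len(lp))]
    for _ in range(4):
        k,*_=np.linalg.lstsq(A,lp[:,1],rcond=None);e=abs(lp[:,1]-A@k);g=e<6;A=A[g];lp=lp[g]
    print(" lip y=%.3f x+%.3f z+%.1f"%tuple(k),len(lp),"x range",np.percentile(lp[:,0],[.5,99.5]).round(1),"std",np.std(lp[:,1]-A@k).round(2))
    Q=np.load(n+"_P.npy")
    tb=Q[(abs(Q[:,2]-285)<4)&(Q[:,1]<-280)&(Q[:,1]>-520)&(Q[:,0]>380)&(Q[:,0]<760)]
    for lo,hi in [(445,570),(570,700)]:
        pass
    # front edge y(x)
    xs=np.arange(450,700,10);fe=[np.percentile(tb[(abs(tb[:,0]-x)<6),1],99) for x in xs];be=[np.percentile(tb[(abs(tb[:,0]-x)<6),1],1) for x in xs]
    print(" front edge",np.polyfit(xs-573,fe,1).round(3)," back",np.polyfit(xs-573,be,1).round(3))
    ys=np.arange(-450,-330,10);a=[np.percentile(tb[abs(tb[:,1]-y)<6,0],1) for y in ys];b=[np.percentile(tb[abs(tb[:,1]-y)<6,0],99) for y in ys]
    print(" near x",np.polyfit(ys+394,a,1).round(3)," far x",np.polyfit(ys+394,b,1).round(3))
    R=np.load(n+"_rails.npy")
    for z in (82,132,182):
        for s in (-1,1):
            q=R[(abs(R[:,2]-z)<9)&((R[:,0]-573)*s>0)]
            if len(q)>5:
                h,e=np.histogram(q[:,2],bins=np.arange(z-9,z+10,1.5))
                print(" rail",z,s,len(q),"x",np.percentile(q[:,0],[5,50,95]).round(),"y",np.percentile(q[:,1],[5,95]).round(),"zmode",e[h.argmax()]+.75,np.median(q[:,2]).round(1))
    G=Q[(Q[:,0]>640)&(Q[:,0]<810)&(Q[:,1]<-60)&(Q[:,1]>-240)&(Q[:,2]>15)]
    for z0,z1 in [(15,50),(50,90),(90,120),(120,150),(150,180)]:
        g=G[(G[:,2]>z0)&(G[:,2]<z1)]
        if len(g): print(" gourd",z0,len(g),g[:,:2].min(0).round(),g[:,:2].max(0).round())
E
```

```text
side plate 3579 [array([533.4,  10.8]), array([220.2, 156.6]), np.float64(11.6)]
 lip y=0.204 x+0.496 z+-20.1 154 x range [428.9 599. ] std 1.73
 front edge [-1.07000e-01 -3.16413e+02]  back [-3.32000e-01 -4.36935e+02]
 near x [1.23000e-01 4.32525e+02]  far x [1.00000e-01 7.14779e+02]
 rail 82 -1 72 x [463. 474. 483.] y [-334. -293.] zmode 81.25 81.8
 rail 82 1 215 x [671. 684. 698.] y [-477. -318.] zmode 82.75 82.5
 rail 132 -1 84 x [460. 473. 482.] y [-337. -289.] zmode 131.25 131.9
 rail 132 1 239 x [668. 684. 699.] y [-479. -317.] zmode 132.75 132.1
 rail 182 -1 148 x [463. 471. 481.] y [-409. -290.] zmode 179.75 180.4
 rail 182 1 214 x [672. 686. 699.] y [-442. -315.] zmode 179.75 181.1
 gourd 15 143 [ 737. -165.] [ 803. -114.]
 gourd 50 380 [ 738. -176.] [ 799. -114.]
 gourd 90 20 [ 749. -167.] [ 762. -154.]
 gourd 120 22 [ 737. -174.] [ 750. -159.]
 gourd 150 12 [ 726. -181.] [ 737. -170.]
top plate 4094 [array([527.5,  27.5]), array([218.1, 189.8]), np.float64(11.8)]
 lip y=0.210 x+0.599 z+-30.3 718 x range [426.1 598.8] std 1.96
 front edge [-1.13000e-01 -3.19815e+02]  back [-1.06000e-01 -4.69704e+02]
 near x [1.18000e-01 4.28938e+02]  far x [1.05000e-01 7.12992e+02]
 rail 82 -1 29 x [463. 474. 484.] y [-305. -289.] zmode 76.75 78.1
 rail 82 1 102 x [674. 681. 692.] y [-366. -314.] zmode 78.25 79.7
 rail 132 -1 38 x [459. 471. 484.] y [-305. -288.] zmode 126.75 128.0
 rail 132 1 95 x [675. 681. 698.] y [-357. -314.] zmode 129.75 129.2
 rail 182 -1 128 x [463. 474. 483.] y [-325. -290.] zmode 181.25 180.1
 rail 182 1 141 x [677. 687. 699.] y [-348. -314.] zmode 178.25 180.0
 gourd 15 65 [ 733. -179.] [ 787. -117.]
 gourd 50 404 [ 734. -181.] [ 794. -117.]
 gourd 90 9 [ 746. -163.] [ 757. -156.]
 gourd 120 13 [ 732. -174.] [ 746. -162.]
 gourd 150 12 [ 721. -183.] [ 734. -173.]
```

```bash
cat >> h.py <<'E'
def pose_R(sx):
    """tool orientation gripping the lip: sx = sheet's +x direction (world, may be tilted little)"""
    sx=np.array(sx,float);sx/=np.linalg.norm(sx);u=np.array([0,0,1.])
    z=.5*sx-np.sqrt(.75)*u; y=-(np.sqrt(.75)*sx+.5*u); return np.c_[np.cross(y,z),y,z]
def go(p,Rt):
    s=r.get_state();A=Rq(s["tcp_rot"]).as_matrix()
    d=A.T@(np.array(p)-s["eef_pos"])/10; w=Ro.from_matrix(A.T@Rt).as_rotvec(degrees=True)
    print("row: %.2f %.2f %.2f %.2f %.2f %.2f"%(*d,*w),"| t",round(s["time_s"],2),"F",np.round(s["contact_force"],1))
SX=[.203,-.979,0]; RX=[-.109,-.994,0]
E
python3 -c "
from h import *
go([505,130,95],pose_R(SX))"
```

```text
row: -46.02 -37.98 13.63 29.51 -6.63 -24.75 | t 1.3 F [-0.3 -0.1  0.4]
```

Request:
{"api": "step_arm", "payload": {"rows": "-46 -38 13.6 29.5 -6.6 -24.8 0;-46 -38 13.6 29.5 -6.6 -24.8 0;-46 -38 13.6 29.5 -6.6 -24.8 0;-46 -38 13.6 29.5 -6.6 -24.8 0;-46 -38 13.6 29.5 -6.6 -24.8 0;-46 -38 13.6 29.5 -6.6 -24.8 0.3;-46 -38 13.6 29.5 -6.6 -24.8 0.6;-46 -38 13.6 29.5 -6.6 -24.8 0.7;-46 -38 13.6 29.5 -6.6 -24.8 0.7;-46 -38 13.6 29.5 -6.6 -24.8 0.7", "squeeze": 60}}

```text
time_s: 2.13
eef_pos: [391.6, 281.1, 138.3]
tcp_rot: [0.026, -0.099, 0.961, -0.257]
contact_force: [1.3, 0.8, -0.5]
finger_gap: 26.2
grip_force: 0.0
```

```bash
python3 -c "
from h import *
go([505,130,95],pose_R(SX))"
```

```text
row: -8.02 -12.66 12.28 0.07 0.01 0.08 | t 2.13 F [ 1.3  0.8 -0.5]
```

Request:
{"api": "step_arm", "payload": {"rows": "-8 -12.6 12.2 0 0 0 0.7;-8 -12.6 12.2 0 0 0 0.7;-8 -12.6 12.2 0 0 0 0.7;-8 -12.6 12.2 0 0 0 0.7;-8 -12.6 12.2 0 0 0 0.7;-8 -12.6 12.2 0 0 0 0.7;-8 -12.6 12.2 0 0 0 0.7"}}

```text
time_s: 2.72
eef_pos: [504.2, 130.2, 95.8]
tcp_rot: [0.026, -0.097, 0.961, -0.258]
contact_force: [-0.0, 0.9, 0.0]
finger_gap: 25.7
grip_force: 0.0
```

```bash
python3 - <<'E'
from h import *
go([505,130,95],pose_R(SX))
s=r.get_state();im,d=r.grab_frame("wrist");cv2.imwrite("pics/w1.png",im[:,:,::-1])
c=cam("wrist",s);print("campos",-c[2].T@c[3],c[2][2])
for l in ["lip_centre","sheet_centre"]:
    for x in r.landmark_of("wrist",l)[:1]:
        uv=x["uv"];z=2 if l[0]=="s" else 31
        print(l,uv,x["conf"],onz(c,uv,z), d[int(uv[1]),int(uv[0])] if 0<=uv[1]<400 else None)
for x in r.trace("wrist","lip_centre")[:1]:
    v,u=np.nonzero(x["region"]&(d>0));P=world(c,np.c_[u,v],d[v,u])
    print(x["conf"],len(u),np.percentile(P,[1,50,99],axis=0).round(1).tolist())
    lp=P[(P[:,2]>12)&(P[:,2]<60)]
    if len(lp)>50:
        A=np.c_[lp[:,0],lp[:,2],np.ones(len(lp))];y=lp[:,1]
        for _ in range(4):
            k,*_=np.linalg.lstsq(A,y,rcond=None);g=abs(y-A@k)<5;A=A[g];y=y[g]
        print("lip y=%.3fx+%.3fz+%.1f"%tuple(k),len(y),"x",np.percentile(A[:,0],[.5,99.5]),"z",np.percentile(A[:,1],[1,99]))
    q=P[abs(P[:,2]-4)<4]; print([np.round(a,1) for a in cv2.minAreaRect(q[:,:2].astype(np.float32))])
E
```

```text
row: -0.08 0.01 0.08 -0.03 -0.11 -0.14 | t 2.72 F [-0.   0.9  0. ]
campos [415.08850172 185.14314404 219.11863735] [ 0.38895614 -0.40709158 -0.82643183]
lip_centre [323.8, 220.1] 0.63 [518.76809803  98.78730268  31.        ] 203.24408
sheet_centre [249.1, 191.8] 0.92 [538.28574086   9.14227756   2.        ] 296.0625
0.63 31573 [[419.9, -72.9, 2.4], [507.1, 20.1, 3.8], [640.3, 121.8, 54.9]]
lip y=0.206x+-0.626z+38.8 2284 x [427.18373088 598.84204953] z [51.10447267 55.62135656]
[array([536.1,  10.3]), array([224.4, 156. ]), np.float64(12.3)]
```

```bash
python3 -c "
from h import *
go([518.2,90,17],pose_R(SX))"
```

```text
row: -0.57 -0.10 9.15 0.13 0.08 0.19 | t 2.92 F [-0.6 -0.1 -0.2]
```

View pics/w1.png

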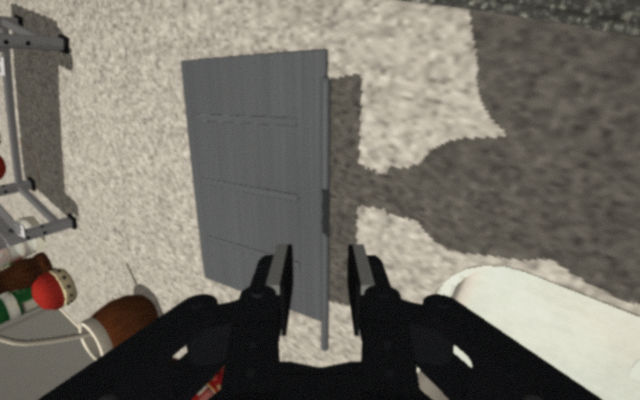

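The wrist view shows the lip edge-on at column 325, between the finger tips at about 290 and 352. The fingers are aligned, so I'll advance along the lip.

Request:
{"api": "step_arm", "payload": {"rows": "-0.55 0 3 0 0 0 0.7;-0.55 0 6 0 0 0 0.7;-0.55 0 8 0 0 0 0.7;-0.55 0 9.1 0 0 0 0.7;-0.55 0 9.1 0 0 0 0.7;-0.55 0 9.1 0 0 0 0.7"}}

```text
time_s: 3.42
eef_pos: [518.0, 89.8, 17.1]
tcp_rot: [0.026, -0.1, 0.961, -0.257]
contact_force: [-0.5, 0.2, 0.0]
finger_gap: 25.9
grip_force: 0.0
```

Close.

Request:
{"api": "step_arm", "payload": {"rows": "0 0 0 0 0 0 0.85;0 0 0 0 0 0 1;0 0 0 0 0 0 1;0 0 0 0 0 0 1;0 0 0 0 0 0 1", "squeeze": 80}}

```text
time_s: 3.83
eef_pos: [518.7, 90.2, 18.1]
tcp_rot: [0.027, -0.099, 0.961, -0.256]
contact_force: [-2.1, 4.0, 7.0]
finger_gap: 3.2
grip_force: 79.0
```

```bash
python3 - <<'E'
from h import *
s=r.get_state()
print(s["finger_gap"],s["grip_force"],s["contact_force"])
# lift straight to z+135, current orientation
go(s["eef_pos"]+[0,0,135],Rq(s["tcp_rot"]).as_matrix())
E
```

```text
3.2033077637159475 78.98722171783447 [-2.08701453  4.03003761  6.96429338]
row: -0.02 -6.73 -11.71 0.00 0.00 0.00 | t 3.83 F [-2.1  4.   7. ]
```

Request:
{"api": "step_arm", "payload": {"rows": "0 -0.5 -0.9 0 0 0 1;0 -1.7 -3 0 0 0 1;0 -3.2 -5.5 0 0 0 1;0 -4.8 -8.4 0 0 0 1;0 -6.4 -11.2 0 0 0 1;0 -7.2 -12.6 0 0 0 1;0 -7.2 -12.6 0 0 0 1;0 -7.2 -12.6 0 0 0 1;0 -7.2 -12.6 0 0 0 1"}}

```text
time_s: 4.58
eef_pos: [517.4, 89.1, 161.4]
tcp_rot: [0.025, -0.099, 0.961, -0.257]
contact_force: [0.1, -0.1, -3.3]
finger_gap: 3.1
grip_force: 78.5
```

```bash
cat > meas.py <<'E'
from h import *
def meas(cams=("side","top","wrist")):
    """sheet plane and centre from clouds"""
    for n in cams:
        s=r.get_state();im,d=r.grab_frame(n);c=cam(n,s)
        tr=r.trace(n,"sheet_centre")
        if not tr: print(n,"none");continue
        m=tr[0]["region"]; 
        v,u=np.nonzero(m&(d>0));P=world(c,np.c_[u,v],d[v,u])
        q=P
        k=np.array([0,0,np.median(P[:,2])])
        for t in (12,8,5,4,4):
            A=np.c_[P[:,:2]-s["eef_pos"][:2],np.ones(len(P))]; g=abs(P[:,2]-A@k)<t
            k,*_=np.linalg.lstsq(A[g],P[g,2],rcond=None)
        q=P[g];rc=cv2.minAreaRect(q[:,:2].astype(np.float32))
        l=r.landmark_of(n,"sheet_centre")
        print(n,round(tr[0]["conf"],2),len(q),"slope",k[:2].round(3),"zc",q[:,2].mean().round(1),"rect",[np.round(a,1) for a in rc], "lm",[onz(c,x["uv"],s["eef_pos"][2]-15).round(1) for x in l[:1]])
    print("tcp",s["eef_pos"].round(1),"F",s["contact_force"].round(1),"gap",s["finger_gap"].round(1),"t",round(s["time_s"],2))
if __name__=="__main__": meas()
E
python3 meas.py
```

```text
side 0.58 1036 slope [-0.005 -0.004] zc 146.8 rect [array([532.5,   8.2]), array([220.7, 153.2]), np.float64(11.5)] lm []
top 0.67 4761 slope [-0.011  0.004] zc 145.8 rect [array([529.9,   9.6]), array([218.3, 152.5]), np.float64(11.8)] lm [array([526.6,   7. , 145.9])]
wrist 0.92 46467 slope [-0.005  0.002] zc 147.0 rect [array([533.3,   8.2]), array([220.5, 150.4]), np.float64(11.1)] lm [array([531.5,  11. , 146.4])]Traceback (most recent call last):
  File "meas.py", line 19, in <module>
    if __name__=="__main__": meas()
                             ~~~~^^
  File "meas.py", line 18, in meas
    print("tcp",s["eef_pos"].round(1),"F",s["contact_force"].round(1),"gap",s["finger_gap"].round(1),"t",round(s["time_s"],2))
                                                                            ^^^^^^^^^^^^^^^^^^^^^
AttributeError: 'float' object has no attribute 'round'
```

```bash
sed -i 's/s\["finger_gap"\].round(1)/s["finger_gap"]/' meas.py; cat >> h.py <<'E'
O=np.array([572.5,-390.5]); PHI=np.deg2rad(-96.3)  # rack origin, yaw of rack x
def place(rx,ry,zmid,phi_sheet=None,along=82.2,lat=-1.2,dz=-16.9,dyaw=0):
    """TCP target putting sheet centre at rack (rx,ry), mid height zmid; dyaw = world-z turn (deg) from present tool pose"""
    X=np.array([np.cos(PHI),np.sin(PHI)]);Y=np.array([-X[1],X[0]])
    c=O+rx*X+ry*Y; t=c-along*X-lat*Y
    s=r.get_state(); R=Ro.from_euler("z",dyaw,degrees=True).as_matrix()@Rq(s["tcp_rot"]).as_matrix()
    print("tcp target",t.round(1),zmid-dz); go([*t,zmid-dz],R)
E
python3 -c "
from h import *
place(-175,0,142,dyaw=-17.6)"
```

```text
tcp target [ 601.9 -135. ] 158.9
row: -3.65 -20.33 12.08 -0.02 8.80 15.24 | t 5.03 F [ 0.3 -0.5 -3.6]
```

Request:
{"api": "step_arm", "payload": {"rows": "-0.2 -1 0.6 0 2.2 3.8 1;-0.6 -3.4 2 0 4.4 7.6 1;-1.2 -6.8 4 0 6.6 11.4 1;-1.8 -10.1 6 0 8.8 15.2 1;-2.4 -13.4 8 0 8.8 15.2 1;-3.0 -16.7 10 0 8.8 15.2 1;-3.5 -19.3 11.5 0 8.8 15.2 1;-3.6 -20.3 12.1 0 8.8 15.2 1;-3.6 -20.3 12.1 0 8.8 15.2 1;-3.6 -20.3 12.1 0 8.8 15.2 1"}}

```text
time_s: 5.87
eef_pos: [600.9, -135.0, 158.4]
tcp_rot: [-0.014, 0.049, 0.965, -0.258]
contact_force: [0.1, 0.6, -3.5]
finger_gap: 3.1
grip_force: 78.5
```

```bash
python3 - <<'E'
from meas import *
meas()
X=np.array([np.cos(PHI),np.sin(PHI)]);Y=np.array([-X[1],X[0]])
s=r.get_state()
for n in ["wrist","side"]:
    im,d=r.grab_frame(n);cv2.imwrite(f"pics/{n}2.png",im[:,:,::-1]);c=cam(n,s)
    for x in r.landmark_of(n,"rails")[:1]: print("lm rails",n,x["uv"],x["conf"],onz(c,x["uv"],132))
    v,u=np.nonzero(d>0);P=world(c,np.c_[u,v],d[v,u]);q=np.c_[(P[:,:2]-O)@X,(P[:,:2]-O)@Y,P[:,2]]
    np.save(n+"_rackpts.npy",q)
    tb=q[(abs(q[:,2]-285)<4)&(abs(q[:,0])<100)&(abs(q[:,1])<170)]
    if len(tb)>100:
        ys=np.arange(-120,121,20);f=[np.percentile(tb[abs(tb[:,1]-y)<8,0],.5) for y in ys];print(n,"front",np.polyfit(ys,f,1).round(3),"y",np.percentile(tb[:,1],[.2,99.8]).round(1))
    for z in (82,132,182):
        for sg in (-1,1):
            g=q[(abs(q[:,2]-z)<16)&(abs(q[:,0])<110)&(q[:,1]*sg>90)&(q[:,1]*sg<126)]
            if len(g)>20:
                h=g[(abs(g[:,2]-z)<4)]
                print(n,"rail",z,sg,len(g),"y",np.percentile(g[:,1],[2,25,50,75,98]).round(1),"x",np.percentile(g[:,0],[2,98]).round(),"z ledge",np.percentile(h[:,2],[10,50,90]).round(1) if len(h) else 0)
E
```

```text
side 0.76 1318 slope [-0.003  0.004] zc 145.0 rect [array([ 590.6, -215.8]), array([153.8, 219. ]), np.float64(83.7)] lm []
top 0.65 4417 slope [-0.006  0.007] zc 142.8 rect [array([ 588.5, -213. ]), array([152.1, 220.4]), np.float64(84.4)] lm [array([ 583.2, -214. ,  143.3])]
wrist 0.61 46625 slope [-0.004  0.004] zc 144.2 rect [array([ 592.3, -214.7]), array([151.8, 219.7]), np.float64(84.2)] lm [array([ 592. , -213.7,  143.7])]
tcp [ 601.6 -133.1  158.7] F [ 0.3 -0.7 -2.6] gap 3.136396665563826 t 6.17
lm rails wrist [320.5, 280.9] 0.24 [ 629.0758855  -151.39863327  132.        ]
wrist rail 82 -1 469 y [-125.7 -120.6  -98.8  -96.6  -94.5] x [-91.  79.] z ledge [80.5 81.1 82.1]
wrist rail 82 1 1300 y [100.9 108.4 117.5 120.3 122. ] x [-14.  78.] z ledge [80.5 81.3 84.2]
wrist rail 132 -1 3267 y [-124.2 -114.4 -107.2  -99.9  -94.3] x [-107.   78.] z ledge [130.5 131.2 132.1]
wrist rail 132 1 3423 y [100.4 108.1 119.  120.3 123.6] x [-106.   78.] z ledge [130.4 131.3 134.2]
wrist rail 182 -1 3671 y [-125.  -116.  -110.8 -102.8  -95.6] x [-92.   3.] z ledge [179.5 181.1 182.4]
wrist rail 182 1 4214 y [100.7 108.6 118.9 120.1 122.6] x [-91.  78.] z ledge [179.7 181.3 184.4]Traceback (most recent call last):
  File "<stdin>", line 12, in <module>
    return _quantile_unchecked(
        a, q, axis, out, overwrite_input, method, keepdims, weights)
    return _ureduce(a,
                    func=_quantile_ureduce_func,
    ...<5 lines>...
                    overwrite_input=overwrite_input,
                    method=method)
    r = func(a, **kwargs)
    result = _quantile(arr,
                       quantiles=q,
    ...<2 lines>...
                       out=out,
                       weights=wgt)
    slices_having_nans = np.isnan(arr[-1, ...])
                                  ~~~^^^^^^^^^
IndexError: index -1 is out of bounds for axis 0 with size 0
```

```bash
python3 - <<'E'
import numpy as np
q=np.load("wrist_rackpts.npy")
for z in (132,182):
  for sg in (-1,1):
    g=q[(q[:,2]>z-5)&(q[:,2]<z+16)&(q[:,0]>-80)&(q[:,0]<76)&(q[:,1]*sg>90)&(q[:,1]*sg<126)]
    o=[]
    for x in range(-75,75,10):
        h=g[abs(g[:,0]-x)<5]
        led=h[abs(h[:,2]-z+.8)<2.5]; wal=h[(h[:,2]>z+4)&(h[:,2]<z+13)]
        o.append((x,len(h),*(np.round(np.percentile(abs(led[:,1]),[2,98]),1) if len(led)>8 else (0,0)),np.round(np.median(wal[:,1]),1) if len(wal)>5 else 0))
    print(z,sg);print(np.array(o)[::2])
E
```

```text
132 -1
[[ -75.   509.    96.   117.5 -121.1]
 [ -55.   255.    95.5  114.4 -114.1]
 [ -35.   224.    95.8  114.  -114.1]
 [ -15.   156.    95.   114.1    0. ]
 [   5.    65.    95.3  111.9    0. ]
 [  25.    53.    94.6  103.3    0. ]
 [  45.    47.    95.4  103.8    0. ]
 [  65.    46.    94.8  103.6    0. ]]
132 1
[[-75.  313.  100.4 120.6 120. ]
 [-55.  232.  100.6 120.1 120.2]
 [-35.  193.  100.8 120.1 120.3]
 [-15.  181.  100.6 120.4 120.1]
 [  5.  170.  101.1 120.5 120.3]
 [ 25.  158.  101.1 120.3 120.4]
 [ 45.  143.  101.2 120.4 120.5]
 [ 65.  152.  101.2 120.6 120.5]]
182 -1
[[ -75.   699.    95.6  125.4 -115.5]
 [ -55.   258.    95.5  114.  -114.2]
 [ -35.   195.    95.3  114.1 -114.1]
 [ -15.   160.    95.2  113.9    0. ]
 [   5.    96.    94.9  112.9    0. ]
 [  25.     0.     0.     0.     0. ]
 [  45.     0.     0.     0.     0. ]
 [  65.     0.     0.     0.     0. ]]
182 1
[[-75.  389.  100.6 120.7 119.9]
 [-55.  279.  100.3 120.4 119.8]
 [-35.  244.  100.8 120.4 119.8]
 [-15.  208.  100.6 120.5 119.7]
 [  5.  192.  100.8 120.9 120.1]
 [ 25.  185.  100.7 121.1 120.2]
 [ 45.  149.  100.9 120.6 120.2]
 [ 65.  158.  100.6 120.5 120.2]]
```

View pics/wrist2.png

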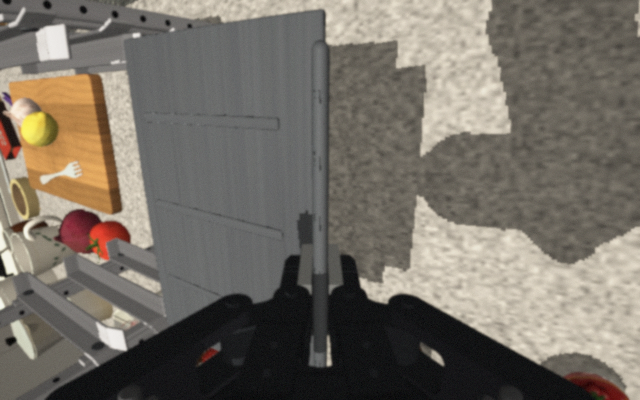

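```bash
sed -i 's/^O=.*/O=np.array([575.5,-390.8]); PHI=np.deg2rad(-96.1)/; s/lat=-1.2,dz=-16.9/lat=-0.3,dz=-16.4/' h.py
python3 - <<'E'
from h import *
for k in range(3): r.grab_frame("top"); print(r.get_state()["eef_pos"].round(2))
place(-175,0,139,dyaw=-0.3); place(-40,0,139,dyaw=-0.3)
E
```

```text
[ 601.52 -134.87  158.87]
[ 601.52 -134.87  158.85]
[ 601.52 -134.89  158.85]
tcp target [ 603.1 -135.1] 155.4
row: -0.16 0.17 0.30 -0.00 0.15 0.26 | t 6.67 F [ 0.2 -0.5 -3.8]
tcp target [ 588.8 -269.3] 155.4
row: -0.10 -11.52 7.05 -0.00 0.15 0.26 | t 6.67 F [ 0.2 -0.5 -3.8]
```

Request:
{"api": "step_arm", "payload": {"rows": "-0.16 0.17 0.3 0 0.15 0.26 1;-0.16 0.17 0.3 0 0.15 0.26 1;-0.15 -1.4 1.2 0 0.15 0.26 1;-0.15 -3.2 2.2 0 0.15 0.26 1;-0.14 -5 3.3 0 0.15 0.26 1;-0.13 -6.8 4.4 0 0.15 0.26 1;-0.12 -8.6 5.4 0 0.15 0.26 1;-0.1 -10.4 6.4 0 0.15 0.26 1;-0.1 -11.5 7.05 0 0.15 0.26 1;-0.1 -11.5 7.05 0 0.15 0.26 1"}}

```text
time_s: 7.5
eef_pos: [586.7, -274.0, 155.9]
tcp_rot: [-0.016, 0.054, 0.964, -0.26]
contact_force: [-0.1, -0.7, -2.6]
finger_gap: 3.0
grip_force: 78.5
```

```bash
python3 - <<'E'
from h import *
X=np.array([np.cos(PHI),np.sin(PHI)]);Y=np.array([-X[1],X[0]])
r.grab_frame("top")
s=r.get_state();im,d=r.grab_frame("wrist");cv2.imwrite("pics/wrist3.png",im[:,:,::-1]);c=cam("wrist",s)
m=r.trace("wrist","sheet_centre")[0]["region"]
v,u=np.nonzero(d>0);P=world(c,np.c_[u,v],d[v,u]);q=np.c_[(P[:,:2]-O)@X,(P[:,:2]-O)@Y,P[:,2]];M=m[v,u]
sh=q[M&(abs(q[:,2]-141)<4)];print("sheet",len(sh),np.percentile(sh,[1,50,99],axis=0).round(1).tolist(),[np.round(a,1) for a in cv2.minAreaRect(sh[:,:2].astype(np.float32))])
for sg in (-1,1):
    g=q[~M&(q[:,0]>-80)&(q[:,0]<76)&(q[:,1]*sg>90)&(q[:,1]*sg<126)]
    for z in (132,182):
        w=g[(g[:,2]>z+4)&(g[:,2]<z+13)];l=g[abs(g[:,2]-z+.8)<2.5]
        print(sg,z,len(w),"wall y",np.median(w[:,1]) if len(w) else 0,"ledge z",np.median(l[:,2]) if len(l) else 0,"y",np.percentile(abs(l[:,1]),[2,98]) if len(l) else 0)
place(-40,0,134); place(0,0,134)
E
```

```text
sheet 45609 [[-108.8, -108.9, 139.7], [-51.1, -43.6, 140.9], [33.0, 81.7, 142.3]] [array([-38.7,  -2. ]), array([219.8, 151.1]), np.float64(89.7)]
-1 132 204 wall y -117.31339412908443 ledge z 131.253048437448 y [ 98.58103272 117.71744699]
-1 182 931 wall y -117.17238575175757 ledge z 181.24249907089518 y [ 98.29610997 117.1393493 ]
1 132 329 wall y 116.92278175206836 ledge z 131.29310451311534 y [ 97.69079934 117.44853331]
1 182 285 wall y 116.67379663333698 ledge z 181.2361568285301 y [ 97.05663727 117.39907583]
tcp target [ 588.8 -269.3] 150.4
row: 0.05 0.04 0.48 0.00 0.00 0.00 | t 7.65 F [-0.7  0.6 -3. ]
tcp target [ 584.5 -309.1] 150.4
row: 0.06 -3.43 2.47 0.00 0.00 0.00 | t 7.65 F [-0.7  0.6 -3. ]
```

```bash
python3 - <<'E'
from h import *
place(-37,0,133.4,lat=-2.3,dyaw=.3); place(0,0,133.4,lat=-2.3,dyaw=.3)
E
```

```text
tcp target [ 590.5 -272.5] 149.8
row: -0.15 -0.19 0.68 0.00 -0.15 -0.26 | t 7.65 F [-0.7  0.6 -3. ]
tcp target [ 586.5 -309.3] 149.8
row: -0.14 -3.40 2.52 0.00 -0.15 -0.26 | t 7.65 F [-0.7  0.6 -3. ]
```

Request:
{"api": "step_arm", "payload": {"rows": "-0.15 -0.1 0.35 0 -0.15 -0.26 1;-0.15 -0.2 0.68 0 -0.15 -0.26 1;-0.15 -0.6 0.9 0 -0.15 -0.26 1;-0.15 -1.4 1.37 0 -0.15 -0.26 1;-0.14 -2.3 1.9 0 -0.15 -0.26 1;-0.14 -3 2.3 0 -0.15 -0.26 1;-0.14 -3.4 2.52 0 -0.15 -0.26 1;-0.14 -3.4 2.52 0 -0.15 -0.26 1"}}

```text
time_s: 8.32
eef_pos: [584.7, -312.1, 150.4]
tcp_rot: [-0.014, 0.05, 0.965, -0.258]
contact_force: [-0.5, 1.8, -1.4]
finger_gap: 3.0
grip_force: 78.8
```

```bash
cat > chk.py <<'E'
from h import *
X=np.array([np.cos(PHI),np.sin(PHI)]);Y=np.array([-X[1],X[0]])
r.grab_frame("top")
s=r.get_state();im,d=r.grab_frame("wrist");cv2.imwrite("pics/wrist4.png",im[:,:,::-1]);c=cam("wrist",s)
m=r.trace("wrist","sheet_centre")[0]["region"]
v,u=np.nonzero(d>0);P=world(c,np.c_[u,v],d[v,u]);q=np.c_[(P[:,:2]-O)@X,(P[:,:2]-O)@Y,P[:,2]];M=m[v,u]
sh=q[M&(abs(q[:,2]-135)<6)&(q[:,0]>-70)];A=np.c_[sh[:,:2],np.ones(len(sh))]
print("sheet",len(sh),np.percentile(sh,[.5,50,99.5],axis=0).round(1).tolist(),[np.round(a,1) for a in cv2.minAreaRect(sh[:,:2].astype(np.float32))],"plane",np.linalg.lstsq(A,sh[:,2],rcond=None)[0].round(3))
lp=q[M&(q[:,2]>150)];print("lip top",np.percentile(lp,[.5,50,99.5],axis=0).round(1).tolist() if len(lp) else 0)
print("tcp",s["eef_pos"].round(1),"F",s["contact_force"].round(1),"t",round(s["time_s"],2))
E
python3 chk.py
```

```text
sheet 45961 [[-66.9, -107.8, 134.7], [-8.2, -42.3, 136.0], [75.2, 92.2, 137.5]] [array([3.7, 0.2]), array([148.1, 218.5]), np.float64(0.2)] plane [-2.0000e-03 -4.0000e-03  1.3586e+02]
lip top [[-102.4, -88.6, 183.0], [-100.6, -45.5, 186.4], [-97.1, 22.2, 188.2]]
tcp [ 584.7 -312.1  150.4] F [-0.2  0.2 -0.9] t 8.37
```

Request:
{"api": "step_arm", "payload": {"rows": "0 -0.06 0.1 0 0 0 1;0 -0.1 0.14 0 0 0 1;0 -0.14 0.17 0 0 0 1;0 -0.14 0.17 0 0 0 1"}}

```text
time_s: 8.8
eef_pos: [585.7, -312.2, 149.8]
tcp_rot: [-0.014, 0.049, 0.965, -0.258]
contact_force: [-1.7, 4.1, 1.6]
finger_gap: 2.7
grip_force: 79.9
```

Request:
{"api": "step_arm", "payload": {"rows": "0 -0.08 0.05 0 0 0 1;0 -0.13 0.08 0 0 0 1;0 -0.13 0.08 0 0 0 1"}}

```text
time_s: 9.05
eef_pos: [585.8, -312.2, 149.8]
tcp_rot: [-0.013, 0.048, 0.965, -0.257]
contact_force: [-3.4, 8.7, 4.6]
finger_gap: 2.8
grip_force: 80.6
```

```bash
python3 chk.py
```

```text
sheet 46931 [[-67.2, -107.7, 134.1], [-8.5, -41.8, 135.4], [75.2, 94.2, 136.8]] [array([5. , 3.4]), array([225.6, 147.9]), np.float64(89.4)] plane [-1.00000e-03 -0.00000e+00  1.35402e+02]
lip top [[-102.5, -87.5, 181.3], [-100.6, -43.9, 185.7], [-83.2, 23.1, 187.5]]
tcp [ 585.8 -312.2  149.8] F [-2.3  9.2  4.9] t 9.1
```

Request:
{"api": "step_arm", "payload": {"rows": "0 0.1 -0.1 0 0 0 1;0 0.1 -0.1 0 0 0 0.85;0 0.1 -0.1 0 0 0 0.75;0 0.1 -0.1 0 0 0 0.75;0 0.1 -0.1 0 0 0 0.75"}}

```text
time_s: 9.62
eef_pos: [585.5, -314.1, 150.3]
tcp_rot: [-0.014, 0.049, 0.965, -0.259]
contact_force: [0.4, -0.3, -0.6]
finger_gap: 21.4
grip_force: 0.0
```

Request:
{"api": "step_arm", "payload": {"rows": "0 0 -1 0 0 0 0.75;0 0 -3 0 0 0 0.75;0 0 -6 0 0 0 0.75;0 0 -9 0 0 0 0.75;0 0 -12 0 0 0 0.75;0 0 -12 0 0 0 0.75;0 0 -12 0 0 0 0.75"}}

```text
time_s: 10.2
eef_pos: [593.2, -252.4, 256.0]
tcp_rot: [-0.011, 0.048, 0.965, -0.258]
contact_force: [0.0, 1.0, -1.9]
finger_gap: 20.9
grip_force: 0.0
```

```bash
python3 chk.py; python3 - <<'E'
from h import *
for n in ("side","top"):
    im,d=r.grab_frame(n)
    if n=="side": cv2.imwrite("pics/side_end.png",cv2.resize(im[60:320,180:460,::-1],None,fx=2,fy=2))
    c=cam(n)
    for l in ["tuna_tin","mate_gourd","jam_jar"]:
        for x in r.landmark_of(n,l)[:1]: print(n,l,np.round(x["uv"],1),x["conf"])
E
```

```text
sheet 24377 [[-68.1, -102.2, 133.8], [-5.6, -15.8, 135.3], [74.9, 108.0, 136.8]] [array([4.1, 3.2]), array([215.9, 147.5]), np.float64(89.8)] plane [-2.00000e-03  0.00000e+00  1.35303e+02]
lip top [[-122.6, -87.7, 182.2], [-100.7, -10.0, 185.7], [-97.2, 87.1, 261.3]]
tcp [ 591.8 -253.5  254.6] F [-0.1 -0.1 -1.2] t 10.25
side tuna_tin [370.9 128.6] 0.79
side mate_gourd [273.8 239.7] 0.86
side jam_jar [255.2 279.1] 0.73
top tuna_tin [434.  245.7] 0.92
top mate_gourd [321.2 173.7] 0.4
top jam_jar [266.3 173.5] 0.56
```

View pics/side_end.png

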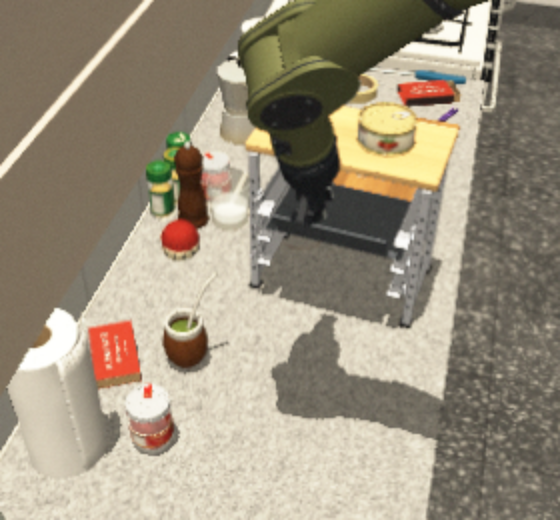

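View pics/wrist4.png

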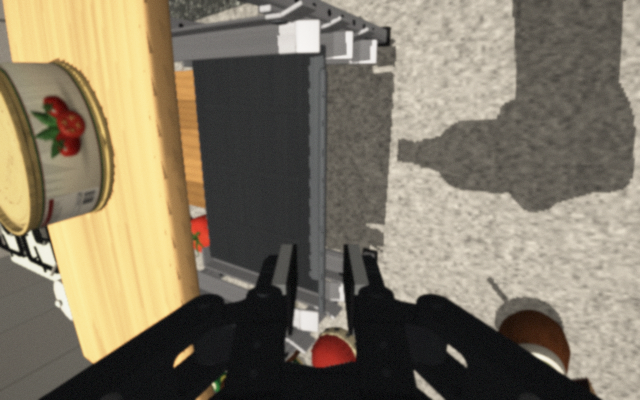

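The sheet lies level on the middle rails (plate slope no more than 0.002, underside at the ledge height) with the lip outside at the mouth. The jar, gourd and tin are where they were, and the gripper is clear.

```bash
python3 -c "
from rig import r
print(r.hand_in())"
```

```text
the job is handed in; nothing more can be done
None
```

I handed the job in at about 10.5 s: the sheet is released on the middle rails, level, at or within about 3 mm of the back stops, with the lip outside at the mouth; the jar, gourd cup and tin are where they stood.

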